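# Set and lock the grinding gap of a herb mill

### The job

Set the grinding gap of the herb mill: turn the adjusting screw on top clockwise until you feel it bottom, just firmly, without forcing it, then back it off a quarter turn. Then swing the lock lever at the mill's side all the way over, towards the chute side, to lock the setting, and let go. Leave the cup and the other things round the mill where they stand.

Things in the scene. Friction and masses are not known exactly. Their poses are not given: they have to be found in the camera images.
- mill: Herb mill, fixed to the worktable: dark steel foot 130 x 110 x 12 mm, round grey cast housing 90 mm across and 84 mm high, the adjusting screw upright on top at its middle. Origin: on the table under the screw's axis. Own -x points to the steel chute (lip 80 mm from the axis, below 50 mm height), +y to the lug with the lock lever, z up.
- knob (a point): Centre of the adjusting screw's upright bar grip, on the screw's axis, 114 mm above the table. Steel bar 58 mm long, 14 mm thick, flat sides, from 94 to 130 mm above the table; under it a collar of radius 14 mm (90 to 94 mm), a brass ring of radius 21 mm up to 92 mm, the housing top at 84 mm. Own x runs along the bar to the end with the brass mark, z up.
- knob_mark (a point): Brass mark on one end of the bar's top, 24 mm off the axis, 130 mm above the table. Clockwise from above tightens. The screw starts 0.7 to 2.2 rad before it bottoms; how far is to be felt. It runs at 0.06 N m and rises too little to see. Once bottomed, torque climbs by about 3 N m per rad of turn: 0.25 to 0.5 N m is firm, 0.9 N m is forcing.
- burr_face (a point): Centre of the underside of the movable burr, hidden in the housing on the screw's axis: 40.0 mm above the table when the screw is bottomed. It rides on the thread, 1 mm up per turn, so a quarter turn lifts it 0.25 mm, far less than the measured positions can show. Its axes mean nothing.
- load_washer (a point): Centre of the spring washer, hidden in the housing on the screw's axis, 40 mm above the table, that takes the thrust of the bottomed screw. It is squeezed down by 0.1 mm for each 0.3 N m on the bottomed screw and springs back when relieved. Its axes mean nothing.
- lever_knob (a point): Centre of the black upright grip of the lock lever: round post, 16 mm diameter, from 63 to 98 mm above the table, this point at 81 mm. It swings level about an upright pivot that lies 62 mm along the mill's own +y from the screw's axis, on a radius of 65 mm. It drags with about 0.12 N m and stays where it is left.
- lock (a joint): Angle of the lock lever in rad: 0 open (lever pointing midway between the mill's own +x and +y, away from the chute), growing counter-clockwise seen from above, to the stop at 1.57, locked (pointing midway between -x and +y). It starts between 0 and 0.25.
- drip_cup: White porcelain cup, 63 mm across, 27 mm high, in front of the chute. Origin: centre of its underside. Not to be moved.
- herb_jar: Glass jar of herbs, 75 mm across, 131 mm high, right of the mill. Origin: centre of its underside. Not to be moved.
- salve_tin: Flat round tin, 55 mm across, 22 mm high, right of the mill. Origin: centre of its underside. Not to be moved.
- weight_100: Small brass weight, 27 mm across, 30 mm high, behind the mill. Origin: centre of its underside. Not to be moved.
Not all that is in view belongs to the job. There is more than one size of the mill; the job needs the smaller.

How it is judged (in metres and radians):
On the way, in this order (a step that is already met when the one before it is completed fails the run):
1. the screw is bottomed: it bears with at least 0.18 N m, the lever still open (distance of load_washer from where it was at the start of the episode above 6e-05 m and z of burr_face in the frame of mill below 0.0401 m and value of joint lock below 0.45 rad), for 0.1 s.
2. the screw is backed off a quarter turn (burr lifted 0.185 to 0.315 mm, within 23 degrees) from where it bottomed, the lever still open (z of burr_face in the frame of mill between 0.040185 and 0.040315 m and value of joint lock below 0.45 rad and distance of load_washer from where it was at the start of the episode below 6e-05 m), for 0.2 s.
At the end, for the whole second after the job is handed in: The screw stands a quarter turn (90 degrees, within 23: burr 0.185 to 0.315 mm above its bottomed height) counter-clockwise of where it bottoms, bearing on nothing, the lock lever has been swung over to within 0.22 rad of its stop, and all is let go (z of burr_face in the frame of mill between 0.040185 and 0.040315 m and value of joint lock above 1.35 rad and distance of load_washer from where it was at the start of the episode below 6e-05 m); the robot touches nothing.
It fails at once if the screw is forced against its seat (0.9 N m or more) (distance of load_washer from where it was at the start of the episode above 0.0003 m).
It fails at once if the drip cup is moved by 25 mm or tipped (distance of drip_cup from where it was at the start of the episode above 0.025 m or angle between drip_cup's own z axis and vertical above 0.5 rad).
It fails at once if the herb jar is moved by 25 mm or tipped (distance of herb_jar from where it was at the start of the episode above 0.025 m or angle between herb_jar's own z axis and vertical above 0.5 rad).
It fails at once if the salve tin is moved by 25 mm or tipped (distance of salve_tin from where it was at the start of the episode above 0.025 m or angle between salve_tin's own z axis and vertical above 0.5 rad).
It fails at once if the weight is moved by 25 mm or tipped (distance of weight_100 from where it was at the start of the episode above 0.025 m or angle between weight_100's own z axis and vertical above 0.5 rad).
It also fails if it takes over 72 s, if anything falls off the work surface, if the arm or the gripper's body presses on something with over 40 N, if the wrist force passes 120 N, or if a joint passes its speed limit or range.

### The arm

A 6-joint arm with a two-finger parallel gripper is mounted at the origin on a cart in front of the work surface, level with it; the furniture and walls round the work are solid. World frame = base frame: x ahead of the robot, y to its left, z up, the work surface at z = 0. Lengths are in mm, angles in rad, forces in N, time in s.
With the tool pointing down it reaches from about 350 to 875 mm from the base axis. Payload 4.2 kg.
Tool frame: the origin (TCP) lies between the finger pads; the fingertips stand 25 mm ahead of it and the grasp point (between the pads) lies 6 mm ahead of it; z points along the fingers, y is the line along which they close (so a half turn about z gives the same grasp; the last joint's range is limited). The gripper opens to 85 mm and grips with 20 to 120 N. Pads are 22 mm wide; open, the fingers measure 114 mm over their backs; the gripper's body (76 mm by 85 mm) begins 54 mm behind the grasp point. The pads swing forward as they close: fully open they stand 13 mm farther back than shut.
Start: joints at [-0.859, 0.385, 0.008, 0, -1.194, -0.259], TCP at [273.44, -561.988, 256.312] pointing down, gripper open.
Joint ranges: [-3.14, 3.14], [-1.21, 2.06], [-1.07, 1.41], [-3.16, 2.05], [-2.99, -0.16], [-3.1, 3.1]. Speed limits (rad/s): [2.79, 2.79, 3.14, 3.14, 3.14, 3.14].

### API

Orientations are given as a unit quaternion [x, y, z, w].
In Python, from bench import read_state, get_image, job_done gives the robot as it stands.
- The arm moves only by the tool play_rows, never from a script. Its argument "series" is a list of rows, each a list of 6 numbers: the shift along the world's x, y, z in mm, then the turn, a rotation vector about the world's x, y, z in units of 6 degrees (1.0 is 6 degrees). A call has 1 to 20 rows; each row shifts and turns the commanded pose from where the row before left it; what a row does not reach is not made up. A row lasts 1/12 s, in which the tool goes at most 41.7 mm and 7.16 degrees, less where a joint would pass 70% of its speed; a pose out of reach is approached as far as the arm can. A call is refused whole if a number of a shift passes 41.7 or a number of a turn 1, either way. A call with a gripper value outside its range is refused whole. "gripper" is the opening, from 0 (shut) to 1 (fully open), set as the call begins (left out, the last holds). The fingers move at their own pace and stop on an object; the grip force is fixed at half the most. Time passes only in rows, so rows that do not move let the fingers close. It gives the time, the measured TCP pose, the force, the opening and the grip force at its end, in the units of the state.
- read_state(): the state, without advancing time (a new reading comes with each control period).
- get_image(name): name is "side" or "top" or "wrist"; returns a dict with "image" (420x560x3 uint8, red, green, blue), "fx", "fy", "cx", "cy" (pixels), "eye" and "rotation" of the camera in the world. Camera axes: x right, y down, z forward; pixel columns grow to the right and rows downward; lengths in mm; the calibration is good to about 2 mm. A picture is of the moment at which its call begins. There is no depth.
- job_done(): hands the job in; it is judged then, once.
The state is a dict: "clock": time; "joints": joint angles; "joint_vel": joint speeds; "joint_efforts": joint torques, N m; "position": TCP position; "ee_rot": TCP orientation; "contact_force": force on the tool from outside, world axes, zero at the start; "wrist_torque": the same for the moment, N m; "gripper_width": finger opening in mm; "grasp_force": force on a finger pad.
Only numpy, scipy, OpenCV 4.12 (cv2) and the standard library are available. Lean on these libraries where they do the work, as an engineer would, in place of code of your own. Each camera call takes 0.05 s, during which the arm holds its last target. There are 200 camera calls.

## Working session

There is one attempt and no reset: what is moved stays moved. The work goes in short steps, Python scripts to look and compute and a tool call to move; the robot and the scene stay as the last step left them, time stands still between calls to the robot, and variables do not carry over. Pictures are saved under pics/ and viewed, at most 10 in all, crops included, and the job is handed in when it is done.

Besides the shell and the picture viewer there is one more tool, called after "Emit:" as name([rows], argument=value, ...), one row to a line, values as JSON. play_rows: Moves the arm, as the interface text tells. Its arguments: {"type":"object","properties":{"series":{"type":"array","items":{"type":"array","items":{"type":"number"}}},"gripper":{"type":"number"}},"required":["series"]}

```bash
mkdir -p pics; cat > h.py <<'E'
import numpy as np, cv2
from bench import read_state,get_image,job_done
def snap(n,f):
    d=get_image(n); cv2.imwrite(f,d["image"][:,:,::-1]); np.save(f[:-4]+".npy",{k:d[k] for k in d if k!="image"},allow_pickle=True); return d
def ray(c,u,v,z):
    R=np.array(c["rotation"]).reshape(3,3); e=np.array(c["eye"])
    d=R@np.array([(u-c["cx"])/c["fx"],(v-c["cy"])/c["fy"],1]); return e+d*(z-e[2])/d[2]
def proj(c,p):
    R=np.array(c["rotation"]).reshape(3,3); q=R.T@(np.array(p)-np.array(c["eye"])); return c["fx"]*q[0]/q[2]+c["cx"],c["fy"]*q[1]/q[2]+c["cy"]
def cal(f): return np.load(f,allow_pickle=True).item()
E
python3 -c "
from h import *
a=snap('top','pics/top.png');b=snap('side','pics/side.png')
print(a['eye'],a['rotation'],a['fx'],b['eye'],b['rotation']);print(read_state())"
```

```text
[ 463.93043539  -44.45693229 1159.60379155] [-0.69532148  0.71359172 -0.06419357  0.05651619] 478.45048962587407 [462.50034129 710.88144359 433.9772053 ] [-0.08272561  0.82398722 -0.55582457  0.07252986]
{'clock': 0.1, 'joints': array([-8.59372212e-01,  3.85492517e-01,  6.76713193e-03, -3.93342834e-04,
       -1.19401183e+00, -2.58595267e-01]), 'joint_vel': array([ 0.00134235, -0.00033702,  0.00503827,  0.00228877, -0.00069527,
        0.00113119]), 'joint_efforts': array([-2.03268792e-03, -3.93318164e+01,  1.88927293e+01,  4.19802323e+00,
       -2.60457578e-03,  2.21291785e-06]), 'position': array([ 273.24616806, -561.5844762 ,  255.33116495]), 'ee_rot': array([-2.24414113e-01,  9.74493371e-01,  9.43750592e-04, -2.90715495e-04]), 'contact_force': array([ 0.53591571,  0.7098683 , -0.02921816]), 'wrist_torque': array([-0.01390035, -0.00655002,  0.01208256]), 'grasp_force': 0.0, 'gripper_width': 85.33107637665353}
```

View pics/top.png

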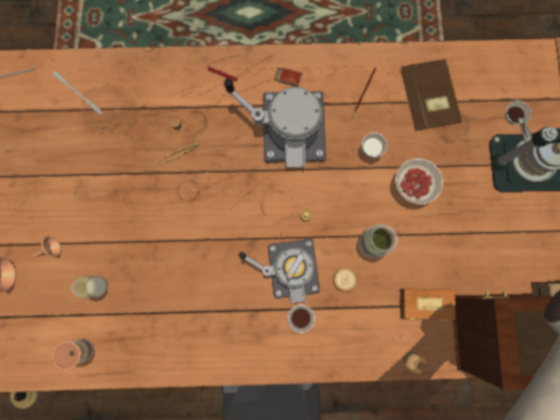

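View pics/side.png

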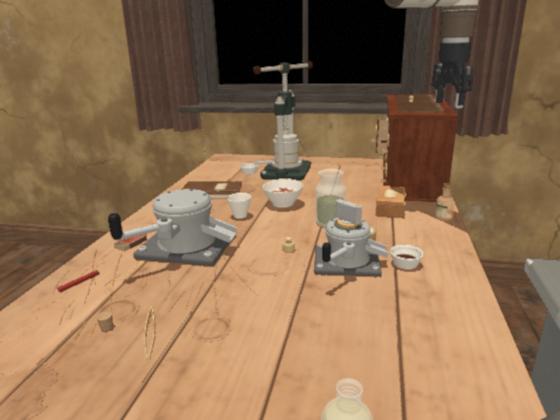

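Top view: two mills, the large one at (294,115), with no bar screw on it, and the small one at (295,268), with a bar screw on a brass ring, chute towards the cup (301,319) and lever grip at (243,258). The small one fits the description. I'll confirm this in an enlarged crop.

```bash
sed -i 's/R=np.array(c\["rotation"\]).reshape(3,3)/R=Rotation.from_quat(c["rotation"]).as_matrix()/; 1a from scipy.spatial.transform import Rotation' h.py
python3 -c "
from h import *
im=cv2.imread('pics/top.png')[228:338,230:370]; cv2.imwrite('pics/c1.png',cv2.resize(im,None,fx=5.4,fy=5.4,interpolation=cv2.INTER_CUBIC))
c=cal('pics/top.npy');print(proj(c,[0,0,0]),ray(c,295,268,130),ray(c,243,258,98),ray(c,301,319,27))"
```

```text
(np.float64(264.33983197940387), np.float64(498.2352409009719)) [500.68098286 -79.3677485  130.        ] [526.71851126  33.60146919  98.        ] [387.38759822 -93.10099359  27.        ]
```

View pics/c1.png

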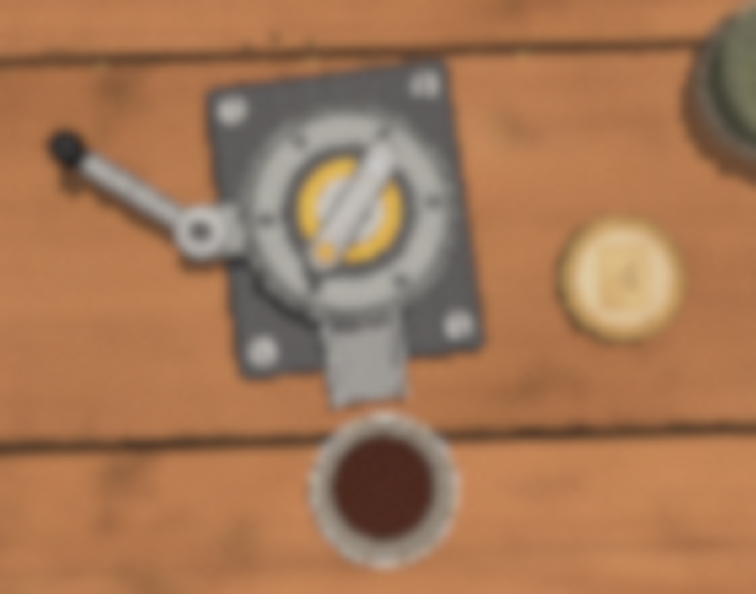

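The crop confirms the small mill: bar grip centred at crop (353,205), brass mark (325,252), pivot (200,230), lever post (68,148), chute pointing down to the cup (384,488).

```bash
python3 -c "
from h import *
c=cal('pics/top.npy')
def P(n,u,v,z): p=ray(c,230+(u+.5)/5.4-.5,228+(v+.5)/5.4-.5,z);print(n,p.round(1));return p
f=[P('foot',u,v,12) for u,v in [(207,92),(445,62),(482,347),(243,378)]]
print('sizes',[np.linalg.norm(f[i]-f[(i+1)%4]).round(0) for i in range(4)],'ctr',np.mean(f,0))
ax=(f[0]+f[1]-f[2]-f[3]);print('own x yaw',np.degrees(np.arctan2(ax[1],ax[0])))
P('ring',350,210,92);b=P('bar+',314,266,130);a=P('bar-',392,143,130);m=P('mark',325,252,130)
print('len',np.linalg.norm(a-b),'ctr',(a+b)/2,'mark yaw',np.degrees(np.arctan2(*(b-a)[1::-1])))
pv=P('pivot',200,230,75);l=P('lev',68,148,98);d=l-pv;print(np.hypot(*d[:2]),np.degrees(np.arctan2(d[1],d[0])))
P('cup',384,488,27);P('tin',621,278,22);print(ray(c,380,240,131),ray(c,306,215,30))
h=P('housing',347,215,84)
"
```

```text
foot [562.1 -20.2  12. ]
foot [ 572.8 -126.4   12. ]
foot [ 447.6 -137.9   12. ]
foot [437.1 -33.2  12. ]
sizes [np.float64(107.0), np.float64(126.0), np.float64(105.0), np.float64(126.0)] ctr [504.90687758 -79.42197742  12.        ]
own x yaw 5.618225383114612
ring [505.4 -79.4  92. ]
bar+ [482.4 -63.3 130. ]
bar- [529.9 -95.7 130. ]
mark [487.8 -67.8 130. ]
len 57.43781460176135 ctr [506.15382485 -79.52154742 130.        ] mark yaw 145.7268762941666
pivot [499.5 -17.4  75. ]
lev [533.4  35.3  98. ]
62.66000218073153 57.24685509565944
cup [389.7 -92.5  27. ]
tin [ 475.7 -198.8   22. ]
[ 555.67461357 -264.50643688  131.        ] [ 628.94663187 -112.88088921   30.        ]
housing [503.7 -78.4  84. ]
```

Emit:
play_rows([
  [0,0,20,0,0,1],
  [0,0,20,0,0,1],
  [0,0,20,0,0,1],
  [13.7,28.4,0,0,0,1],
  [13.7,28.4,0,0,0,1],
  [13.7,28.4,0,0,0,1],
  [13.7,28.4,0,0,0,1],
  [13.7,28.4,0,0,0,1],
  [13.7,28.4,0,0,0,1],
  [13.7,28.4,0,0,0,1],
  [13.7,28.4,0,0,0,1],
  [13.7,28.4,0,0,0,1],
  [13.7,28.4,0,0,0,1],
  [13.7,28.4,0,0,0,1],
  [13.7,28.4,0,0,0,1],
  [13.7,28.4,0,0,0,1],
  [13.7,28.4,0,0,0,1],
  [13.7,28.4,0,0,0,1],
  [13.7,28.4,0,0,0,1],
  [13.7,28.4,0,0,0,1],
], gripper=1)

```text
clock: 1.77
position: [506.5, -77.6, 316.0]
ee_rot: [0.957, -0.29, -0.0, 0.0]
contact_force: [0.4, 0.0, -0.1]
gripper_width: 85.4
grasp_force: 0.0
```

Emit:
play_rows([
  [0,0,-20,0,0,0],
  [0,0,-20,0,0,0],
  [0,0,-20,0,0,0],
  [0,0,-20,0,0,0],
  [0,0,0,0,0,0],
  [0,0,0,0,0,0],
])

```text
clock: 2.27
position: [505.8, -79.3, 235.6]
ee_rot: [0.956, -0.293, -0.001, 0.001]
contact_force: [0.5, 0.5, 0.3]
gripper_width: 85.2
grasp_force: 0.0
```

```bash
python3 -c "
from h import *
d=snap('wrist','pics/w0.png');s=read_state();print(s);c=cal('pics/w0.npy')
print(proj(c,[505.7,-79.5,130]),proj(c,[482.4,-63.3,130]),proj(c,[529.9,-95.7,130]),Rotation.from_quat(s['ee_rot']).as_matrix().round(3))"
```

```text
{'clock': 2.3167, 'joints': array([ 1.61917496e-01,  2.09979943e-01, -2.93707720e-01,  7.25965273e-04,
       -1.06687350e+00,  8.14413136e-01]), 'joint_vel': array([-0.00071139, -0.01672813,  0.02742072,  0.00281859,  0.00099975,
       -0.00154606]), 'joint_efforts': array([ 1.85119745e-02, -2.80590838e+01,  1.69863439e+01,  3.76868606e+00,
       -2.63760140e-02, -1.05230811e-04]), 'position': array([506.69990952, -79.32534003, 236.90833474]), 'ee_rot': array([ 9.56201832e-01, -2.92707945e-01,  2.46284763e-04,  2.32848918e-04]), 'contact_force': array([ 0.94620892,  0.46467102, -0.00892356]), 'wrist_torque': array([ 0.02605677, -0.05371112,  0.02030732]), 'grasp_force': 0.0, 'gripper_width': 85.4494663727833}
(np.float64(280.41733707002476), np.float64(217.93385107866447)) (np.float64(279.88318696587606), np.float64(255.23079068186928)) (np.float64(280.24696828866894), np.float64(176.95966565610544)) [[ 0.829 -0.56   0.   ]
 [-0.56  -0.829 -0.001]
 [ 0.001  0.    -1.   ]]
```

View pics/w0.png

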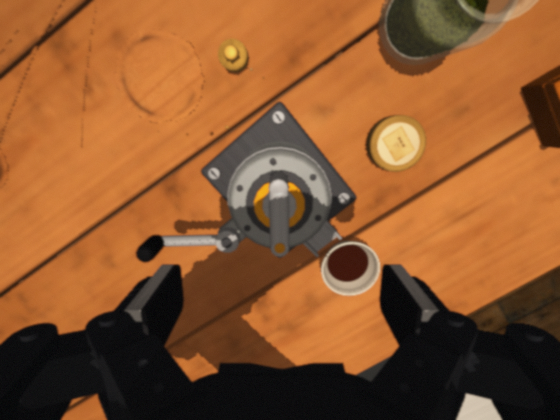

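The wrist view shows the bar upright in the image from about (280,182) to the mark end at (280,250), lying between the fingers as predicted. The next move descends and grips it.

Emit:
play_rows([
  [0,0,-20,0,0,0],
  [0,0,-20,0,0,0],
  [0,0,-20,0,0,0],
  [0,0,-20,0,0,0],
  [0,0,-15,0,0,0],
  [0,0,-10,0,0,0],
  [0,0,-9,0,0,0],
  [0,0,0,0,0,0],
  [0,0,0,0,0,0],
])

```text
clock: 3.07
position: [506.9, -79.2, 122.9]
ee_rot: [0.956, -0.293, 0.001, -0.0]
contact_force: [1.1, -0.3, 1.1]
gripper_width: 85.0
grasp_force: 0.0
```

Emit:
play_rows([
  [0,0,0,0,0,0],
  [0,0,0,0,0,0],
  [0,0,0,0,0,0],
  [0,0,0,0,0,0],
  [0,0,0,0,0,0],
  [0,0,0,0,0,0],
  [0,0,0,0,0,0],
  [0,0,0,0,0,0],
  [0,0,0,0,0,0],
  [0,0,0,0,0,0],
  [0,0,0,0,0,0],
  [0,0,0,0,0,0],
], gripper=0)

```text
clock: 4.07
position: [506.9, -78.8, 122.7]
ee_rot: [0.956, -0.293, 0.001, -0.0]
contact_force: [-0.2, 5.6, 5.3]
gripper_width: 13.2
grasp_force: 60.4
```

```bash
cat > st.py <<'E'
from h import *
s=read_state();R=Rotation.from_quat(s['ee_rot']).as_matrix()
print(s['clock'],'p',s['position'].round(1),'yaw',np.degrees(np.arctan2(R[1,1],R[0,1])).round(2),'F',s['contact_force'].round(1),'T',s['wrist_torque'].round(3),'w',round(s['gripper_width'],1),round(s['grasp_force'],1),'q6',s['joints'][5].round(3))
E
python3 st.py
```

```text
4.0667 p [506.9 -78.8 122.7] yaw -124.04 F [-0.2  5.6  5.3] T [1.561 0.014 0.022] w 13.2 60.4 q6 0.814
```

Emit:
play_rows([
  [0,0.5,0,0,0,0],
  [0,0,0,0,0,-0.5],
  [0,0,0,0,0,-0.5],
  [0,0,0,0,0,-0.5],
  [0,0,0,0,0,-0.5],
  [0,0,0,0,0,-0.5],
  [0,0,0,0,0,-0.5],
  [0,0,0,0,0,-0.5],
  [0,0,0,0,0,-0.5],
  [0,0,0,0,0,-0.5],
  [0,0,0,0,0,-0.5],
  [0,0,0,0,0,0],
  [0,0,0,0,0,0],
])

```text
clock: 5.15
position: [506.4, -79.1, 122.7]
ee_rot: [0.848, -0.53, 0.0, 0.0]
contact_force: [-0.5, 2.4, 6.7]
gripper_width: 13.4
grasp_force: 60.5
```

```bash
python3 st.py
```

```text
5.15 p [506.4 -79.1 122.7] yaw -154.04 F [-0.5  2.4  6.7] T [0.621 0.183 0.072] w 13.4 60.5 q6 0.29
```

Emit:
play_rows([
  [0,0,0,0,0,-0.5],
  [0,0,0,0,0,-0.5],
  [0,0,0,0,0,-0.5],
  [0,0,0,0,0,-0.5],
  [0,0,0,0,0,-0.5],
  [0,0,0,0,0,0],
  [0,0,0,0,0,0],
])

```text
clock: 5.73
position: [506.1, -79.2, 122.7]
ee_rot: [0.771, -0.636, 0.0, 0.001]
contact_force: [-0.8, 1.8, 5.6]
gripper_width: 13.4
grasp_force: 60.6
```

```bash
python3 st.py
```

```text
5.7333 p [506.1 -79.2 122.7] yaw -169.04 F [-0.8  1.8  5.6] T [0.659 0.383 0.082] w 13.4 60.6 q6 0.028
```

Emit:
play_rows([
  [0,0,0,0,0,-0.4],
  [0,0,0,0,0,-0.4],
  [0,0,0,0,0,-0.4],
  [0,0,0,0,0,0],
  [0,0,0,0,0,0],
])

```text
clock: 6.15
position: [505.9, -79.2, 122.7]
ee_rot: [0.73, -0.684, -0.0, 0.001]
contact_force: [-1.5, 2.3, 6.1]
gripper_width: 13.4
grasp_force: 60.7
```

```bash
python3 st.py
```

```text
6.15 p [505.9 -79.2 122.7] yaw -176.25 F [-1.5  2.3  6.1] T [0.62  0.49  0.082] w 13.4 60.7 q6 -0.098
```

Emit:
play_rows([
  [0,0,0,0,0,-0.4],
  [0,0,0,0,0,-0.4],
  [0,0,0,0,0,-0.5],
  [0,0,0,0,0,0],
  [0,0,0,0,0,0],
])

```text
clock: 6.57
position: [505.8, -79.2, 122.7]
ee_rot: [-0.682, 0.731, 0.0, -0.001]
contact_force: [-1.5, 2.3, 6.6]
gripper_width: 13.6
grasp_force: 60.8
```

```bash
python3 st.py
```

```text
6.5667 p [505.8 -79.2 122.7] yaw 176.01 F [-1.5  2.3  6.6] T [0.676 0.497 0.211] w 13.6 60.8 q6 -0.233
```

Emit:
play_rows([
  [0,0,0,0,0,-0.4],
  [0,0,0,0,0,0],
  [0,0,0,0,0,0],
])

```text
clock: 6.82
position: [505.7, -79.1, 122.7]
ee_rot: [-0.667, 0.745, 0.0, -0.001]
contact_force: [-2.3, 2.5, 6.9]
gripper_width: 13.1
grasp_force: 60.9
```

```bash
python3 st.py
```

```text
6.8167 p [505.7 -79.1 122.7] yaw 173.64 F [-2.3  2.5  6.9] T [0.784 0.645 0.366] w 13.1 60.9 q6 -0.275
```

Emit:
play_rows([
  [0,0,0,0,0,-0.25],
  [0,0,0,0,0,0],
  [0,0,0,0,0,0],
  [0,0,0,0,0,0],
  [0,0,0,0,0,0],
])

```text
clock: 7.23
position: [505.7, -79.2, 122.7]
ee_rot: [-0.657, 0.754, 0.0, -0.001]
contact_force: [-2.3, 3.1, 6.8]
gripper_width: 13.3
grasp_force: 60.9
```

```bash
python3 st.py
```

```text
7.2333 p [505.7 -79.2 122.7] yaw 172.16 F [-2.3  3.1  6.8] T [0.743 0.615 0.452] w 13.3 60.9 q6 -0.3
```

Emit:
play_rows([
  [0,0,0,0,0,0.8],
  [0,0,0,0,0,0.8],
  [0,0,0,0,0,0.8],
  [0,0,0,0,0,0.8],
  [0,0,0,0,0,0.8],
  [0,0,0,0,0,0.8],
  [0,0,0,0,0,0.8],
  [0,0,0,0,0,0.8],
  [0,0,0,0,0,0.8],
  [0,0,0,0,0,0.8],
  [0,0,0,0,0,0.8],
  [0,0,0,0,0,0.8],
  [0,0,0,0,0,0.8],
  [0,0,0,0,0,0.8],
  [0,0,0,0,0,0.8],
  [0,0,0,0,0,0.8],
  [0,0,0,0,0,0.8],
  [0,0,0,0,0,0.8],
  [0,0,0,0,0,0.8],
  [0,0,0,0,0,0.8],
])

```text
clock: 8.9
position: [507.1, -78.2, 122.7]
ee_rot: [1.0, -0.015, 0.001, -0.0]
contact_force: [-0.1, 6.0, 4.6]
gripper_width: 13.1
grasp_force: 60.4
```

Emit:
play_rows([
  [0,0,0,0,0,0.25],
  [0,0,0,0,0,0],
  [0,0,0,0,0,0],
  [0,0,0,0,0,0],
  [0,0,0,0,0,0],
])

```text
clock: 9.32
position: [507.1, -78.2, 122.7]
ee_rot: [1.0, -0.004, 0.001, -0.0]
contact_force: [0.8, 6.7, 3.8]
gripper_width: 13.3
grasp_force: 60.4
```

```bash
python3 st.py
```

```text
9.3167 p [507.1 -78.2 122.7] yaw -90.46 F [0.8 6.7 3.8] T [ 1.803  0.008 -0.053] w 13.3 60.4 q6 1.4
```

Emit:
play_rows([
  [0,0,0,0,0,0],
  [0,0,0,0,0,0],
  [0,0,0,0,0,0],
  [0,0,0,0,0,0],
  [0,0,0,0,0,0],
  [0,0,0,0,0,0],
  [0,0,0,0,0,0],
  [0,0,0,0,0,0],
  [0,0,10,0,0,0],
  [0,0,20,0,0,0],
  [0,0,35,0,0,0],
  [0,0,35,0,0,0],
], gripper=0.8)

```text
clock: 10.32
position: [505.6, -78.8, 223.4]
ee_rot: [1.0, -0.004, -0.001, 0.0]
contact_force: [0.7, -0.3, -0.0]
gripper_width: 68.1
grasp_force: 0.0
```

Emit:
play_rows([
  [1.4,5.8,0,0,0,-1],
  [1.4,5.8,0,0,0,-1],
  [1.4,5.8,0,0,0,-1],
  [1.4,5.8,0,0,0,-1],
  [1.4,5.8,0,0,0,-1],
  [1.4,5.8,0,0,0,-1],
  [1.4,5.8,0,0,0,-1],
  [1.4,5.8,0,0,0,-1],
  [1.4,5.8,0,0,0,-1],
  [1.4,5.8,0,0,0,-1],
  [1.4,5.8,0,0,0,-1],
  [1.4,5.8,0,0,0,-1],
  [1.4,5.8,0,0,0,-1],
  [1.4,5.8,0,0,0,-1],
  [1.4,5.8,0,0,0,-1],
  [1.4,5.8,0,0,0,-1],
  [1.4,5.8,0,0,0,-1],
  [1.4,5.8,0,0,0,-1],
  [1.4,5.8,0,0,0,-1],
  [1.4,5.8,0,0,0,-1],
], gripper=0.5)

```text
clock: 11.98
position: [534.4, 37.6, 223.2]
ee_rot: [-0.494, 0.869, -0.0, 0.0]
contact_force: [-0.6, -0.0, 0.1]
gripper_width: 42.9
grasp_force: 0.0
```

Emit:
play_rows([
  [0,0,0,0,0,0],
  [0,0,0,0,0,0],
  [0,0,0,0,0,0],
])

```text
clock: 12.23
position: [534.2, 37.2, 222.7]
ee_rot: [-0.497, 0.867, -0.0, 0.0]
contact_force: [0.1, 0.4, -0.3]
gripper_width: 42.8
grasp_force: 0.0
```

```bash
python3 st.py; python3 -c "
from h import *
snap('wrist','pics/w1.png');c=cal('pics/w1.npy');print(proj(c,[534,36.5,98]),proj(c,[499.4,-17.6,75]))"
```

```text
12.2333 p [534.2  37.2 222.7] yaw 149.67 F [ 0.1  0.4 -0.3] T [-0.005 -0.059 -0.054] w 42.8 0.0 q6 -0.902
(np.float64(280.5356337658689), np.float64(210.64009562467785)) (np.float64(283.91400039755), np.float64(122.47675597145636))
```

View pics/w1.png

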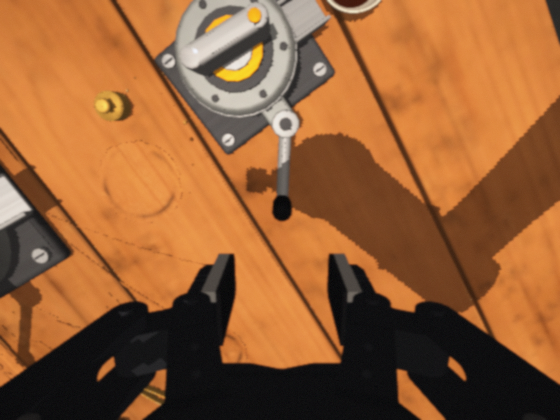

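Emit:
play_rows([
  [-1,-1.5,-30,0,0,0],
  [0,0,-30,0,0,0],
  [0,0,-30,0,0,0],
  [0,0,-20,0,0,0],
  [0,0,-15,0,0,0],
  [0,0,0,0,0,0],
  [0,0,0,0,0,0],
])

```text
clock: 12.87
position: [533.2, 35.4, 97.0]
ee_rot: [-0.497, 0.868, -0.0, -0.001]
contact_force: [0.4, -0.0, 1.0]
gripper_width: 42.6
grasp_force: 0.0
```

Emit:
play_rows([
  [0,0,0,0,0,0],
  [0,0,0,0,0,0],
  [0,0,0,0,0,0],
  [0,0,0,0,0,0],
], gripper=0.32)

```text
clock: 13.2
position: [533.8, 36.0, 98.4]
ee_rot: [-0.497, 0.868, -0.0, 0.001]
contact_force: [-0.5, 0.3, 0.0]
gripper_width: 27.8
grasp_force: 0.0
```

```bash
python3 st.py; python3 -c "
from h import *
s=read_state()['position'][:2];pv=np.array([499.4,-17.6]);d=s-pv;print(np.hypot(*d),np.degrees(np.arctan2(d[1],d[0])))
a=np.radians(np.arange(57,150,6));print((64*np.diff(np.c_[np.cos(a),np.sin(a)],axis=0)).round(1).tolist())"
```

```text
13.2 p [533.8  36.   98.4] yaw 149.55 F [-0.5  0.3  0. ] T [-0.002 -0.026  0.024] w 27.8 0.0 q6 -0.902
63.66345758332257 57.26779542215882
[[-5.8, 3.3], [-6.1, 2.7], [-6.4, 2.1], [-6.6, 1.4], [-6.7, 0.7], [-6.7, 0.0], [-6.7, -0.7], [-6.6, -1.4], [-6.4, -2.1], [-6.1, -2.7], [-5.8, -3.3], [-5.4, -3.9], [-5.0, -4.5], [-4.5, -5.0], [-3.9, -5.4]]
```

Emit:
play_rows([
  [-5.8,3.3,0,0,0,1],
  [-6.1,2.7,0,0,0,1],
  [-6.4,2.1,0,0,0,1],
  [-6.6,1.4,0,0,0,1],
  [-6.7,0.7,0,0,0,1],
  [-6.7,0,0,0,0,1],
  [-6.7,-0.7,0,0,0,1],
  [-6.6,-1.4,0,0,0,1],
  [-6.4,-2.1,0,0,0,1],
  [-6.1,-2.7,0,0,0,1],
  [-5.8,-3.3,0,0,0,1],
  [-5.4,-3.9,0,0,0,1],
  [-5.0,-4.5,0,0,0,1],
  [-4.5,-5.0,0,0,0,1],
  [0,0,0,0,0,0],
  [0,0,0,0,0,0],
])

```text
clock: 14.53
position: [448.7, 22.4, 97.8]
ee_rot: [0.949, -0.314, 0.0, -0.0]
contact_force: [-0.1, -0.3, -0.1]
gripper_width: 27.3
grasp_force: 0.0
```

Emit:
play_rows([
  [-1.5,-2.0,0,0,0,0.4],
  [0,0,0,0,0,0],
  [0,0,0,0,0,0],
])

```text
clock: 14.78
position: [447.7, 20.8, 97.7]
ee_rot: [0.956, -0.294, 0.001, -0.0]
contact_force: [0.4, 0.8, 0.4]
gripper_width: 27.0
grasp_force: 0.6
```

```bash
python3 st.py
```

```text
14.7833 p [447.7  20.8  97.7] yaw -124.18 F [0.4 0.8 0.4] T [ 0.299 -0.262 -0.044] w 27.0 0.6 q6 0.563
```

Next I push gently up to the stop, then back off the slack, open and lift, and check.

Emit:
play_rows([
  [-1.5,-2.0,0,0,0,0],
  [-1.2,-1.6,0,0,0,0],
  [0,0,0,0,0,0],
  [0,0,0,0,0,0],
])

```text
clock: 15.12
position: [446.6, 19.0, 97.7]
ee_rot: [0.956, -0.293, 0.002, -0.003]
contact_force: [1.8, 10.2, -2.2]
gripper_width: 27.4
grasp_force: 4.6
```

```bash
python3 st.py
```

```text
15.1167 p [446.6  19.   97.7] yaw -124.1 F [ 1.8 10.2 -2.2] T [ 2.873 -0.462  0.075] w 27.4 4.6 q6 0.57
```

Emit:
play_rows([
  [1.2,1.6,0,0,0,0],
  [1.2,1.6,0,0,0,0],
  [0,0,0,0,0,0],
  [0,0,10,0,0,0],
  [0,0,25,0,0,0],
  [0,0,35,0,0,0],
  [0,0,35,0,0,0],
  [0,0,35,0,0,0],
  [-20,30,30,0,0,0],
  [-10,40,0,0,0,0],
  [-10,40,0,0,0,0],
  [0,40,0,0,0,0],
  [0,0,0,0,0,0],
  [0,0,0,0,0,0],
], gripper=0.42)

```text
clock: 16.28
position: [408.3, 167.7, 263.6]
ee_rot: [0.957, -0.291, -0.0, 0.001]
contact_force: [-0.2, -0.7, -0.1]
gripper_width: 35.9
grasp_force: 0.0
```

```bash
python3 st.py; python3 -c "
from h import *
snap('top','pics/top2.png')
im=cv2.imread('pics/top2.png')[200:340,230:400]; cv2.imwrite('pics/c2.png',cv2.resize(im,None,fx=4.2,fy=4.2,interpolation=cv2.INTER_CUBIC))"
```

```text
16.2833 p [408.3 167.7 263.6] yaw -123.89 F [-0.2 -0.7 -0.1] T [-0.042  0.033 -0.046] w 35.9 0.0 q6 0.219
```

View pics/c2.png

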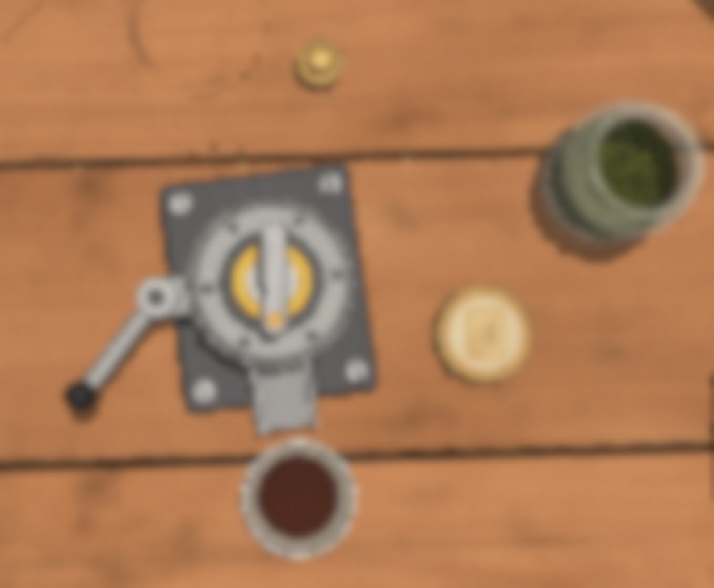

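The crop shows the bar standing along world x with the mark at (274,321), yaw about 180° as intended. The lever is swung over, its post at (82,396), and the cup, tin, jar and weight are where they were.

```bash
python3 -c "
from h import *
print(job_done())"
```

```text
the job is handed in; nothing more can be done
None
```

The job is handed in, though the hand-in returned no verdict: I bottomed the screw at about 0.37 N m, backed it off about 90°, swung the lever to its stop and let go, and the last picture shows the cup, jar, tin and weight where they stood.

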